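Index the tube swing arm one hole with its pull-ring pin

TASK

On the tube station, hook a fingertip under the red ring, lift the spring pin out of its hole, swing the blue arm one hole towards the green dot so that its white nose points at that dot, then let the pin drop fully into that hole and move clear. Do not pinch or yank the ring, do not swing the nose to the yellow dot or on to the hole beyond the green one, and leave the bottle, the jar and the tip box standing where they are.

Things in the scene. Friction and masses are not known exactly. Their poses are not given: they have to be found in the camera images.
- station: The tube station: white base plate 430 (x) x 330 (y) x 12 mm on the work surface, origin under its middle, below the arm's pivot; x to the tube side (far), z up. Its place and yaw vary. Near side: an aluminium hole plate, top 30 mm high.
- pivot (a point): The upright axis on which the blue arm turns, at the top of its steel hub, 60 mm above the work surface. Turns with the arm: x points along the arm from the nose (near end) to the tube holder (far end), z up. The arm is a bar 28 mm wide, its top 50 mm above the work surface; capped tubes stand on its far half, up to 95 mm high
- nose_point (a point): A point 13 mm beyond the blue arm's end (5 mm beyond its white tip), 195 mm from the pivot axis and 44 mm above the work surface. When the arm stands at a dot's hole this point is straight above that dot. Same axes as the pivot.
- ring_centre (a point): Centre of the red pull ring, upright and rigid on the pin's head: 60 mm outside, 48 mm inside, 6 mm round bar. It is 150 mm from the pivot axis; with the pin down, 112 mm above the work surface (opening 88 to 136 mm high). It rises with the pin and turns with the arm. The opening faces along the arm: x through the ring to the pivot, z up
- plunger_top (a point): Top of the fixed 24 mm wide plunger body on the arm in which the pin slides, under the ring, 76 mm above the work surface. The pin's black head, 17 mm wide, reaches from there to 87 mm. Otherwise the room above the arm, before and behind the ring, is free
- index_pin (a joint): Height of the spring pin in m: 0 = fully down in a hole, 0.010 = its round-ended 10 mm tip is just at the top of the hole plate (free to swing; it also reads about 0.010 while resting on the plate between holes), 0.022 = upper stop. A spring pushes it down: about 4.5 N to start lifting, about 7 N at 0.022.
- swing_arm (a joint): Arm angle in rad, 0 = middle hole, where it starts; positive is anticlockwise from above and moves nose and ring to the robot's right. Five holes at -0.8, -0.4, 0, 0.4, 0.8 rad on a circle of 150 mm radius about the pivot (60 mm apart), with about 1 mm play either side of the pin. Light friction (0.12 N m); it stays where left
- green_dot: Green disc, 18 mm across, 3 mm thick, on the base plate 195 mm from the pivot axis; its origin is its centre, 12 mm above the work surface. It marks the wanted hole, next to the middle hole on one side or the other (0.4 or -0.4 rad).
- yellow_dot: Yellow disc of the same size marking the next hole on the other side, the wrong one.
- bottle_mid (a point): Centre of a loose clear bottle with blue cap, 52 mm diameter, 120 mm high, standing beside the station; leave it alone.
- jar_mid (a point): Centre of a loose amber jar, 48 mm diameter, 65 mm high, standing beside the station; leave it alone.
- tip_box_mid (a point): Point 30 mm up in the middle of a loose orange pipette-tip box with clear lid, 112 x 77 x 61 mm, beside the station; leave it alone.

How it is judged:
On the way, in this order (a step that is already met when the one before it is completed fails the run):
1. the pin is lifted out of its hole by the ring (value of joint index_pin above 0.008 m and contact force between the fingers and index_pin above 0.5 N), for 0.1 s.
2. the pin is down in the hole at the green dot (value of joint index_pin below 0.002 m and horizontal distance between nose_point and green_dot below 0.006 m), for 0.2 s.
At the end, for the whole second after the job is handed in: The index pin is fully down (within 2 mm) in the hole marked by the green dot, the arm's nose point within 6 mm of straight above the dot, the arm at rest; bottle, jar and tip box within 20 mm of where they stood (all of step 2 and velocity of joint swing_arm between -0.02 and 0.02 rad/s and distance of each of bottle_mid, jar_mid, tip_box_mid from where it was at the start of the episode below 0.02 m); the robot touches nothing.
It fails at once if the ring is squeezed or yanked: more than 30 N between fingers and pin or ring (contact force between the fingers and index_pin above 30 N).
It fails at once if the ring is lifted by pinching its top bar between the fingers (value of joint index_pin above 0.004 m and contact force between the fingers and index_pin above 0.5 N and x of the grasp point in the frame of ring_centre between -0.005 and 0.005 m and y of the grasp point in the frame of ring_centre between -0.025 and 0.025 m and z of the grasp point in the frame of ring_centre between 0.022 and 0.036 m).
It fails at once if the arm is swung past the hole at the green dot or as far from the middle as the second hole (value of joint swing_arm above 0.62 rad or value of joint swing_arm below -0.62 rad).
It fails at once if the arm is swung to the yellow dot (horizontal distance between nose_point and yellow_dot below 0.02 m).
It fails at once if a bystander is shoved or carried off (distance of any of bottle_mid, jar_mid, tip_box_mid from where it was at the start of the episode above 0.025 m).
It also fails if it takes over 45 s, if anything falls off the work surface, if the arm or the gripper's body presses on something with over 40 N, if the wrist force passes 120 N, or if a joint passes its speed limit or range.

ROBOT

A 6-joint arm with a two-finger parallel gripper is mounted at the origin on the work surface. World frame = base frame: x ahead of the robot, y to its left, z up, the work surface at z = 0. Lengths are in m, angles in rad, forces in N, time in s.
With the tool pointing down it reaches from about 0.25 to 0.775 m from the base axis. Payload 4 kg.
Tool frame: the origin (TCP) lies on the centre line of the jaws, within the pads' length; the fingertips stand tip_reach ahead of it and the grasp point (between the pads) lies 8 mm behind it (tip_reach is the distance from the TCP to the fingertips, in m); z points along the fingers, y is the line along which they close (so a half turn about z gives the same grasp; the last joint's range is limited). The gripper opens to 94 mm and grips with 3 to 60 N. Pads are 16 mm wide; open, the fingers measure 119 mm over their backs; the gripper's body (75 mm by 177 mm) begins 78 mm behind the grasp point.
Start: joints at [-1.312, 0.087, 1.371, -0, 1.684, -0.103], TCP at [0.195, -0.514, 0.217] pointing down, gripper open.
Joint ranges: [-3.1, 3.1], [-0.76, 2.03], [0.27, 2.55], [-1.08, 4.22], [0.17, 2.65], [-2.57, 2.57]. Speed limits (rad/s): [2.79, 2.79, 3.14, 3.14, 3.14, 3.14].

INTERFACE

Orientations are given as a rotation vector (axis times angle).
In Python, from cell import * gives the robot as it stands. The module is installed in compiled form; this text tells all that it offers.
- The arm moves only by the tool step_arm, never from a script. Its argument "targets" is a list of rows, each a list of 3 entries, a list of its own where there are three numbers: the shift along the tool's x, y, z in cm, then the turn about the tool's z in degrees, then the opening, from 0 (shut) to 1 (fully open). In form: [[[tx, ty, tz], turn, gripper], ...]. A call has 1 to 12 rows; each row is the pose to reach, as a shift and turn from the pose commanded when the call began, along the tool's axes at that moment; what a row does not reach only later rows make up. A row lasts 1/8 s, in which the tool goes at most 62.5 mm and 10.7 degrees, less where a joint would pass 70% of its speed; a pose out of reach is approached as far as the arm can. A call with a gripper value outside its range is refused whole. The fingers move at their own pace and stop on an object; "newtons" is the grip in N (left out, the last holds). Time passes only in rows, so rows that repeat a pose let the fingers close. It gives the time, the measured TCP pose, the force, the opening and the grip force at its end, in the units of the state.
- read_state(): the state, without advancing time (a new reading comes with each control period).
- capture(name): name is "scene" or "top" or "wrist"; returns a dict with "pixels" (480x640x3 uint8, red, green, blue), "fx", "fy", "cx", "cy" (pixels), "k1" (the pictures are not rectified: a ray, as slopes to the right and down, at radius r is drawn at 1 + k1 r^2 times it, then the intrinsics apply), "rvec" (rotation vector, rad) and "tvec" (3), from world to camera coordinates, as OpenCV has them; the wrist camera has in their place "T_tool_cam" (4x4, takes a point from camera to tool coordinates, whose origin is the TCP and whose axes are the flange's). Camera axes: x right, y down, z forward; pixel columns grow to the right and rows downward; lengths in m; the calibration is good to about 2 mm. A picture is of the moment at which its call begins: read the wrist's pose just before it. There is no depth.
- hand_in(): hands the job in; it is judged then, once.
The state is a dict: "time": time; "joint_positions": joint angles; "joint_vel": joint speeds; "effort": joint torques, N m; "tcp_pos": TCP position; "tool_rot": TCP orientation; "contact_force": force on the tool from outside, world axes, zero at the start; "ft_torque": the same for the moment, N m; "grip_width": opening from 0.0 (shut) to 1.0 (fully open); "finger_force": force on a finger pad.
Only numpy, scipy, OpenCV 4.12 (cv2) and the standard library are available. Lean on these libraries where they do the work, as an engineer would, in place of code of your own. Each camera call takes 0.05 s, during which the arm holds its last target. There are 200 camera calls.

## Working session

There is one attempt and no reset: what is moved stays moved. The work goes in short steps, Python scripts to look and compute and a tool call to move; the robot and the scene stay as the last step left them, time stands still between calls to the robot, and variables do not carry over. Pictures are saved under pics/ and viewed, at most 10 in all, crops included, and the job is handed in when it is done.

Besides the shell and the picture viewer there is one more tool, called as name(argument=value, ...) on one line, values as JSON. step_arm: Moves the arm, as the interface text tells. Its arguments: {"type":"object","properties":{"targets":{"type":"array","items":{"type":"array"}},"newtons":{"type":"number"}},"required":["targets"]}

```bash
mkdir -p pics; python3 - <<'E'
from cell import *
import cv2,numpy as np
s=read_state();print(s)
for n in("scene","top"):
    c=capture(n);print(n,{k:v for k,v in c.items() if k!="pixels"})
    cv2.imwrite(f"pics/{n}0.png",c["pixels"][:,:,::-1])
import cell;print([x for x in dir(cell) if x[0]!='_'])
E
```

```text
{'time': 0.0, 'joint_positions': array([-1.31211675e+00,  8.78960089e-02,  1.37228318e+00, -1.44505753e-05,
        1.68362259e+00, -1.03112636e-01]), 'joint_vel': array([ 3.81685608e-05, -5.94077202e-05,  6.14079056e-04, -2.05648295e-04,
        1.01625320e-03,  5.84637376e-04]), 'effort': array([ 1.80025545e-04, -3.40174913e+01, -3.02427649e+01,  7.19479448e-02,
        3.29937553e-02, -1.83836364e-04]), 'tcp_pos': array([ 0.19451581, -0.513865  ,  0.21532175]), 'tool_rot': array([-3.08816590e+00, -5.64808947e-01,  2.91927952e-04]), 'contact_force': array([0.08425609, 0.50043233, 0.79608624]), 'ft_torque': array([ 0.02660322, -0.03007785,  0.02786701]), 'finger_force': 0.0, 'grip_width': 1.0013973921106973}
scene {'fx': 444.5130613394668, 'fy': 444.5130613394668, 'cx': 322.96927605270713, 'cy': 231.84926091064358, 'k1': -0.03674953863685665, 'rvec': array([ 1.3628049 ,  2.38264494, -0.73040138]), 'tvec': array([ 0.27654938, -0.39533135,  1.24017116])}
top {'fx': 468.6228956965371, 'fy': 468.6228956965371, 'cx': 323.93745756334266, 'cy': 237.75810128355235, 'k1': 0.03540206751842086, 'rvec': array([ 2.17470697, -2.15781594,  0.10839751]), 'tvec': array([0.0013601 , 0.63886186, 0.80429466])}
['PlanningError', 'capture', 'hand_in', 'read_state', 'tip_reach']
```

View pics/scene0.png

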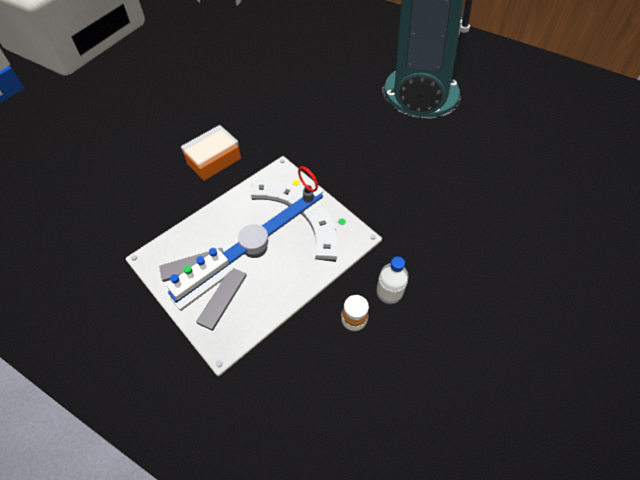

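View pics/top0.png

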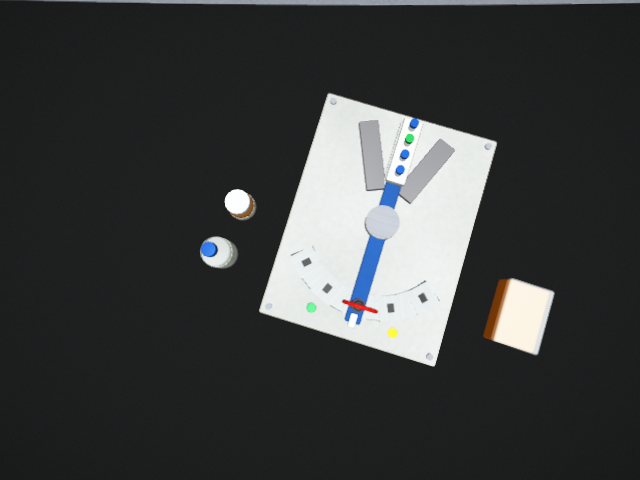

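The scene view shows the station with the red ring near (308,180), green dot (342,222) and yellow dot (296,183). The top view shows green (311,307), yellow (392,332), hub (382,222) and ring (360,306). Green is on the robot's left, so the target should be −0.4 rad.

```bash
cat > h.py <<'E'
import numpy as np,cv2
from cell import *
from scipy.spatial.transform import Rotation as R
def ray(c,px):
    d=np.array([(px[0]-c["cx"])/c["fx"],(px[1]-c["cy"])/c["fy"]]);u=d.copy()
    for _ in range(10): u=d/(1+c["k1"]*(u@u))
    if "rvec" in c:
        M=R.from_rotvec(c["rvec"]).as_matrix();return -M.T@c["tvec"],M.T@np.r_[u,1]
    s=c["state"];T=c["T_tool_cam"];M=R.from_rotvec(s["tool_rot"]).as_matrix()
    return M@T[:3,3]+s["tcp_pos"],M@T[:3,:3]@np.r_[u,1]
def plane(c,px,z):
    o,d=ray(c,px);return o+d*(z-o[2])/d[2]
def cross(c1,p1,c2,p2):
    o1,d1=ray(c1,p1);o2,d2=ray(c2,p2)
    t=np.linalg.lstsq(np.c_[d1,-d2],o2-o1,rcond=None)[0]
    a,b=o1+t[0]*d1,o2+t[1]*d2;return (a+b)/2,np.linalg.norm(a-b)
def blobs(c,lo,hi,roi=None,minA=15):
    h=cv2.cvtColor(c["pixels"],cv2.COLOR_RGB2HSV);m=cv2.inRange(h,np.array(lo),np.array(hi))
    if lo[0]==0 and hi[0]<=6: m|=cv2.inRange(h,np.array([174,lo[1],lo[2]]),np.array([180,255,255]))
    if roi: z=np.zeros_like(m);x0,y0,x1,y1=roi;z[y0:y1,x0:x1]=m[y0:y1,x0:x1];m=z
    n,l,st,ce=cv2.connectedComponentsWithStats(m)
    return [(ce[i].round(1),st[i].tolist()) for i in range(1,n) if st[i][4]>=minA],m
RED=([0,150,90],[6,255,255]);GRN=([45,120,100],[80,255,255]);YEL=([25,140,150],[34,255,255]);BLU=([105,150,80],[125,255,255])
E
python3 - <<'E'
from h import *
t=capture("top");s=capture("scene")
print(tip_reach if not callable(tip_reach) else tip_reach())
for n,k in(("red",RED),("grn",GRN),("yel",YEL),("blu",BLU)):
    for nm,c in(("top",t),("scene",s)): print(n,nm,blobs(c,*k)[0])
h=cv2.cvtColor(t["pixels"],cv2.COLOR_RGB2GRAY)
c=cv2.HoughCircles(cv2.medianBlur(h,3)[180:260,340:430],cv2.HOUGH_GRADIENT,1,50,param1=80,param2=15,minRadius=13,maxRadius=22)
print(c+np.array([340,180,0]))
p=plane(t,c[0,0,:2]+[340,180],.06);print("pivot",p)
w=capture("wrist");cv2.imwrite("pics/w0.png",w["pixels"][:,:,::-1]);print(w["T_tool_cam"],w["fx"])
E
```

```text
0.011
red top [(array([359.4, 306.2]), [343, 300, 34, 13, 124])]
red scene [(array([308.1, 177.4]), [299, 166, 19, 26, 158])]
grn top [(array([409.1, 138.2]), [405, 134, 9, 10, 65]), (array([310.9, 307.3]), [307, 303, 9, 9, 62])]
grn scene [(array([341.5, 221.3]), [339, 219, 6, 6, 30]), (array([186.8, 268.5]), [183, 265, 8, 8, 50])]
yel top [(array([392. , 332.6]), [388, 329, 9, 9, 62])]
yel scene [(array([295.5, 182.2]), [293, 180, 6, 5, 26])]
blu top [(array([413.6, 122.6]), [410, 118, 8, 10, 62]), (array([404.4, 153.9]), [401, 150, 8, 9, 57]), (array([399.6, 169.5]), [396, 166, 8, 8, 54]), (array([389.9, 194.7]), [380, 183, 20, 25, 331]), (array([367.5, 268.7]), [351, 236, 34, 67, 958]), (array([208.4, 249. ]), [201, 242, 16, 15, 184]), (array([353.2, 314.7]), [345, 306, 18, 18, 106])]
blu scene [(array([ 8.6, 82.8]), [0, 66, 23, 36, 504]), (array([288.5, 214.2]), [263, 194, 59, 41, 592]), (array([234.3, 252.4]), [223, 243, 24, 21, 230]), (array([212.3, 251.5]), [209, 248, 7, 8, 45]), (array([200., 260.]), [196, 256, 8, 9, 50]), (array([397.4, 263. ]), [391, 256, 15, 15, 175]), (array([174.1, 278.1]), [170, 274, 9, 9, 58]), (array([172.7, 296.3]), [169, 291, 10, 11, 26])]
[[[381.5        222.5         17.20000076]]]
pivot [ 0.66339693 -0.09335949  0.06      ]
[[ 3.33794100e-04 -9.68916364e-01 -2.47388296e-01  7.28945746e-02]
 [ 9.99999927e-01  3.69654175e-04 -9.85087136e-05  1.03682343e-03]
 [ 1.86894821e-04 -2.47388245e-01  9.68916416e-01 -1.67454965e-01]
 [ 0.00000000e+00  0.00000000e+00  0.00000000e+00  1.00000000e+00]] 414.6737157316093
```

```bash
python3 - <<'E'
from h import *
t=capture("top");s=capture("scene")
P=plane(t,[381.5,222.5],.06)
for nm,a,b in(("g",[310.9,307.3],[341.5,221.3]),("y",[392,332.6],[295.5,182.2])):
    q=plane(t,a,.0135);q2=plane(s,b,.0135);print(nm,q,q2,np.hypot(*(q-P)[:2]),np.arctan2(*(P-q)[1::-1]))
r,e=cross(t,[359.4,306.2],s,[308.1,177.4]);print("ring",r,e,np.hypot(*(r-P)[:2]),np.arctan2(*(P-r)[1::-1]))
m=blobs(t,*RED)[1];ys,xs=np.nonzero(m);L=plane(t,[343,302.],.112),plane(t,[376,311.],.112);print(L)
print("bottlecap",plane(t,[208.4,249],.12),"jar",plane(t,[238,202],.065),"box",plane(t,[524,316],.061))
for px in((403,154),(415,120)):print(plane(t,px,.095))
E
```

```text
g [0.51483627 0.02889175 0.0135    ] [0.517617   0.02900203 0.0135    ] 0.1923944770526086 -0.6885519213116222
y [ 0.47142404 -0.1165528   0.0135    ] [ 0.47434687 -0.11676041  0.0135    ] 0.1933688648261385 0.12023282052505266
ring [ 0.52166093 -0.0512127   0.11454761] 0.00017761401538295016 0.14786968950816481 -0.2890341155258598
(array([ 0.52790656, -0.02519769,  0.112     ]), array([ 0.514208 , -0.0776786,  0.112    ]))
bottlecap [0.61036034 0.19008588 0.12      ] jar [0.6966283 0.155487  0.065    ] box [ 0.50608097 -0.33160817  0.061     ]
[ 0.77498683 -0.12571655  0.095     ]
[ 0.83385188 -0.14637132  0.095     ]
```

View pics/w0.png

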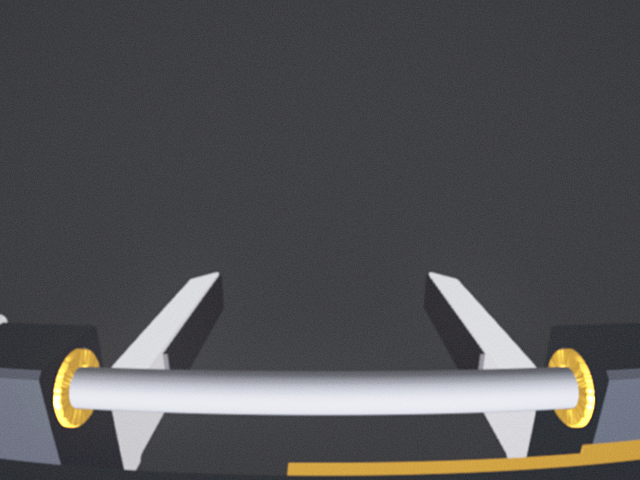

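The wrist view shows two straight fingers with dark pads on the inside (tips at about (218,272) and (430,272)). I'll enlarge and brighten it to see whether there's a ledge to hook with, since the tool stays vertical.

```bash
python3 - <<'E'
import cv2,numpy as np
i=cv2.imread("pics/w0.png")[250:480,60:320]
i=(255*(i/255.)**.45).astype('uint8')
cv2.imwrite("pics/w0c.png",cv2.resize(i,(678,600),interpolation=cv2.INTER_CUBIC))
from h import *
w=capture("wrist")
s=read_state();T=np.linalg.inv(w["T_tool_cam"])
def proj(p):
    q=T@np.r_[p,1];u=q[:2]/q[2];u=u*(1+w["k1"]*u@u);return u*w["fx"]+[w["cx"],w["cy"]]
for y in(-.047,-.0595):
  for z in(.011,0,-.008,-.03,-.05):
    print(y,z,proj([.008,y,z]).round(),proj([-.008,y,z]).round())
E
```

```text
-0.047 0.011 [219. 278.] [221. 310.]
-0.047 0 [213. 287.] [215. 320.]
-0.047 -0.008 [208. 294.] [211. 329.]
-0.047 -0.03 [192. 316.] [196. 355.]
-0.047 -0.05 [173. 343.] [178. 386.]
-0.0595 0.011 [192. 278.] [195. 310.]
-0.0595 0 [184. 287.] [188. 320.]
-0.0595 -0.008 [178. 293.] [182. 328.]
-0.0595 -0.03 [158. 316.] [163. 355.]
-0.0595 -0.05 [135. 342.] [142. 385.]
```

View pics/w0c.png

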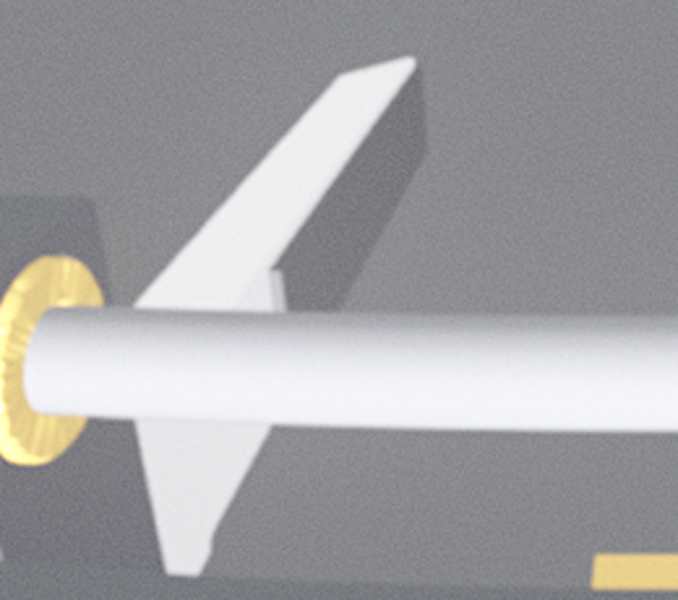

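step_arm(targets=[[[0,6,-4],10,0],[[0,12,-6],20,0],[[0,18,-6],30,0],[[0,24,-6],37,0],[[0,30,-6],37,0],[[0,34,-6],37,0],[[0,34,-6],37,0]])

```text
time: 1.27
tcp_pos: [0.2976, -0.7865, 0.2452]
tool_rot: [3.076, -0.44, 0.03]
contact_force: [-0.5, 0.0, 0.4]
grip_width: 0.292
finger_force: 0.0
```

```bash
python3 - <<'E'
from h import *
s=read_state();print(s["time"],s["joint_positions"].round(3),s["tcp_pos"].round(4),s["contact_force"].round(2));print(R.from_rotvec(s["tool_rot"]).as_matrix().round(3))
E
```

```text
1.275 [-1.278  0.835  0.278  0.003  1.99   0.579] [ 0.2976 -0.7865  0.2452] [-0.54  0.    0.36]
[[ 0.96  -0.28   0.014]
 [-0.28  -0.959 -0.036]
 [ 0.024  0.031 -0.999]]
```

step_arm(targets=[[[-16,60,0],0,0],[[-16,60,0],0,0],[[-16,60,0],0,0],[[-16,60,0],0,0]])

```text
time: 1.78
tcp_pos: [0.1481, -0.8683, 0.2021]
tool_rot: [3.026, -0.434, 0.055]
contact_force: [-0.1, -0.6, 0.2]
grip_width: 0.009
finger_force: 0.0
```

```bash
python3 - <<'E'
from h import *
s=read_state();print(s["time"],s["joint_positions"].round(3),s["tcp_pos"].round(4),s["contact_force"].round(2));print(R.from_rotvec(s["tool_rot"]).as_matrix().round(3))
E
```

```text
1.775 [-1.472  0.89   0.274  0.016  1.887  0.389] [ 0.1481 -0.8683  0.2021] [-0.09 -0.64  0.22]
[[ 0.959 -0.282  0.024]
 [-0.279 -0.956 -0.089]
 [ 0.048  0.078 -0.996]]
```

step_arm(targets=[[[5,-6,-2],0,0],[[9,-12,-4],0,0],[[9,-18,-4],0,0],[[9,-24,-4],0,0],[[9,-24,-4],0,0]])

```text
time: 2.4
tcp_pos: [0.3047, -0.6561, 0.2294]
tool_rot: [3.027, -0.428, 0.058]
contact_force: [0.4, -0.3, 0.5]
grip_width: 0.004
finger_force: 0.0
```

```bash
python3 - <<'E'
from h import *
s=read_state();print(s["time"],s["joint_positions"].round(3),s["tcp_pos"].round(4),s["contact_force"].round(2));print(R.from_rotvec(s["tool_rot"]).as_matrix().round(3))
E
```

```text
2.4 [-1.211  0.413  0.951 -0.007  1.685  0.639] [ 0.3047 -0.6561  0.2294] [ 0.43 -0.34  0.52]
[[ 0.96  -0.278  0.026]
 [-0.275 -0.957 -0.088]
 [ 0.049  0.078 -0.996]]
```

step_arm(targets=[[[4,-5,-1],4,0],[[8,-10,-2],8,0],[[12.5,-15.5,-3],12,0],[[17,-21,-4],12,0],[[21,-26.5,-4],12,0],[[25,-32,-4],12,0],[[29,-37,-4],12,0],[[34,-42.5,-4],12,0],[[38,-48,-4],12,0],[[98,-44,-4],12,0],[[98,-44,-4],12,0],[[98,-44,-4],12,0]])

```text
time: 3.9
tcp_pos: [0.8188, -0.3396, 0.2026]
tool_rot: [2.962, -0.743, 0.148]
contact_force: [-0.2, -0.1, -0.8]
grip_width: 0.003
finger_force: 0.0
```

```bash
cat > st.py <<'E'
from h import *
s=read_state();M=R.from_rotvec(s["tool_rot"]).as_matrix();z=M[:,2]
print(s["time"],s["joint_positions"].round(3),s["tcp_pos"].round(4),s["contact_force"].round(2));print(M.round(3),"tilt",np.degrees(np.arccos(-z[2])).round(1),"az",np.arctan2(z[1],z[0]).round(2))
E
python3 st.py
```

```text
3.9 [-0.432  0.891  0.274 -0.068  1.865  1.607] [ 0.8188 -0.3396  0.2026] [-0.21 -0.13 -0.81]
[[ 0.877 -0.474  0.073]
 [-0.466 -0.879 -0.105]
 [ 0.114  0.058 -0.992]] tilt 7.4 az -0.97
```

step_arm(targets=[[[60,-8,-30],0,0],[[60,-8,-30],0,0],[[60,-8,-30],0,0],[[60,-8,-30],0,0],[[60,-8,-30],0,0],[[60,-8,-30],0,0]])

```text
time: 4.65
tcp_pos: [0.8242, -0.3313, 0.2376]
tool_rot: [2.95, -0.738, 0.227]
contact_force: [0.2, 0.1, 0.4]
grip_width: 0.008
finger_force: 0.0
```

```bash
python3 st.py
```

```text
4.65 [-0.421  0.853  0.274 -0.067  1.852  1.616] [ 0.8242 -0.3313  0.2376] [0.23 0.12 0.42]
[[ 0.872 -0.474  0.122]
 [-0.46  -0.879 -0.125]
 [ 0.166  0.053 -0.985]] tilt 10.0 az -0.8
```

step_arm(targets=[[[90,-10,10],0,0],[[90,-10,10],0,0],[[90,-10,10],0,0]])

```text
time: 5.03
tcp_pos: [0.8634, -0.3508, 0.1839]
tool_rot: [2.938, -0.732, 0.304]
contact_force: [-0.3, 0.1, -0.2]
grip_width: 0.004
finger_force: 0.0
```

```bash
python3 st.py
```

```text
5.025 [-0.424  0.92   0.274 -0.062  1.733  1.618] [ 0.8634 -0.3508  0.1839] [-0.27  0.15 -0.17]
[[ 0.865 -0.473  0.169]
 [-0.453 -0.88  -0.143]
 [ 0.216  0.047 -0.975]] tilt 12.8 az -0.7
```

step_arm(targets=[[[90,0,-12],0,0],[[90,0,-12],0,0],[[90,0,-12],0,0],[[90,0,-12],0,0],[[90,0,-12],0,0],[[90,0,-12],0,0]])

```text
time: 5.78
tcp_pos: [0.8738, -0.3857, 0.1805]
tool_rot: [2.92, -0.724, 0.39]
contact_force: [0.1, -0.0, 0.1]
grip_width: 0.006
finger_force: 0.0
```

```bash
python3 st.py
```

```text
5.775 [-0.457  0.929  0.275 -0.051  1.663  1.588] [ 0.8738 -0.3857  0.1805] [ 0.06 -0.02  0.07]
[[ 0.853 -0.472  0.221]
 [-0.444 -0.88  -0.165]
 [ 0.273  0.043 -0.961]] tilt 16.0 az -0.64
```

step_arm(targets=[[[90,-15,-10],0,0],[[90,-15,-10],0,0]])

```text
time: 6.02
tcp_pos: [0.894, -0.3833, 0.186]
tool_rot: [2.901, -0.717, 0.47]
contact_force: [-0.1, 0.2, 0.4]
grip_width: 0.005
finger_force: 0.0
```

step_arm(targets=[[[90,-15,-10],0,0],[[90,-15,-10],0,0]])

```text
time: 6.28
tcp_pos: [0.9116, -0.3802, 0.197]
tool_rot: [2.881, -0.708, 0.548]
contact_force: [0.1, -1.4, -0.4]
grip_width: 0.004
finger_force: 0.0
```

step_arm(targets=[[[90,-15,-10],0,0],[[90,-15,-10],0,0]])

```text
time: 6.52
tcp_pos: [0.9268, -0.3772, 0.2134]
tool_rot: [2.86, -0.7, 0.627]
contact_force: [0.4, -0.4, -0.5]
grip_width: 0.002
finger_force: 0.0
```

```bash
python3 st.py
```

```text
6.525 [-0.426  0.913  0.275 -0.051  1.518  1.616] [ 0.9268 -0.3772  0.2134] [ 0.39 -0.42 -0.5 ]
[[ 0.806 -0.467  0.363]
 [-0.413 -0.884 -0.221]
 [ 0.424  0.028 -0.905]] tilt 25.2 az -0.55
```

step_arm(targets=[[[90,-15,-15],0,0],[[90,-15,-15],0,0]])

```text
time: 6.78
tcp_pos: [0.9377, -0.3726, 0.2405]
tool_rot: [2.836, -0.691, 0.706]
contact_force: [-0.6, 0.1, 0.5]
grip_width: 0.006
finger_force: 0.0
```

step_arm(targets=[[[90,-15,-15],0,0],[[90,-15,-15],0,0]])

```text
time: 7.02
tcp_pos: [0.9462, -0.3672, 0.2706]
tool_rot: [2.811, -0.682, 0.783]
contact_force: [0.3, 0.3, -0.6]
grip_width: 0.003
finger_force: 0.0
```

step_arm(targets=[[[90,-15,-15],0,0],[[90,-15,-15],0,0]])

```text
time: 7.28
tcp_pos: [0.9522, -0.3613, 0.3027]
tool_rot: [2.786, -0.672, 0.856]
contact_force: [0.9, 0.5, 0.2]
grip_width: 0.006
finger_force: 0.0
```

step_arm(targets=[[[90,-15,-15],0,0],[[90,-15,-15],0,0]])

```text
time: 7.52
tcp_pos: [0.9558, -0.3547, 0.3376]
tool_rot: [2.759, -0.662, 0.93]
contact_force: [0.4, 0.2, -0.4]
grip_width: 0.002
finger_force: 0.0
```

```bash
python3 st.py
```

```text
7.525 [-0.393  0.809  0.274 -0.054  1.409  1.64 ] [ 0.9558 -0.3547  0.3376] [ 0.45  0.16 -0.42]
[[ 0.71  -0.456  0.537]
 [-0.359 -0.89  -0.281]
 [ 0.606  0.006 -0.795]] tilt 37.3 az -0.48
```

step_arm(targets=[[[-5,-0.7,-3.4],0,0],[[-10,-1.4,-6.7],0,0],[[-15.1,-2.2,-10.1],0,0],[[-20.2,-2.9,-13.5],0,0],[[-25.2,-3.6,-16.9],0,0],[[-30.2,-4.3,-20.2],0,0],[[-35.3,-5,-23.6],0,0],[[-40.3,-5.8,-27],0,0],[[-45.4,-6.5,-30.3],0,0],[[-50.4,-7.2,-33.7],0,0],[[-50.4,-7.2,-33.7],0,0]])

```text
time: 8.9
tcp_pos: [0.4478, -0.013, 0.3007]
tool_rot: [2.762, -0.657, 0.934]
contact_force: [0.9, 0.5, -0.4]
grip_width: 0.006
finger_force: 0.0
```

```bash
python3 st.py; python3 - <<'E'
from h import *
s=read_state();w=capture("wrist");w["state"]=s;cv2.imwrite("pics/w1.png",w["pixels"][:,:,::-1])
print(blobs(w,*RED)[0],blobs(w,*GRN)[0],blobs(w,*YEL)[0])
E
```

```text
8.9 [ 0.092 -0.559  1.858 -0.346  1.286  2.132] [ 0.4478 -0.013   0.3007] [ 0.89  0.55 -0.36]
[[ 0.71  -0.452  0.541]
 [-0.357 -0.892 -0.277]
 [ 0.608  0.004 -0.794]] tilt 37.4 az -0.47
[(array([322.7, 261.8]), [293, 250, 60, 26, 554])] [(array([283. ,  52.4]), [278, 48, 11, 9, 73]), (array([261.6, 325.1]), [255, 322, 14, 7, 72])] [(array([393.3, 304.8]), [387, 298, 14, 14, 153])]
```

View pics/w1.png

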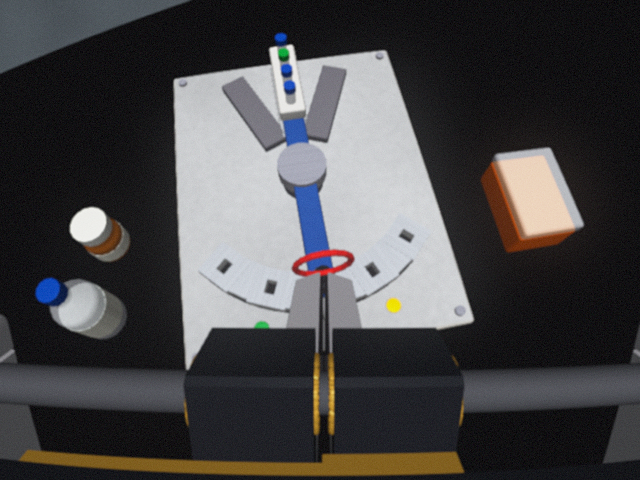

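The wrist view shows the ring at (323,262), closed fingers at (325,300), hub (302,165), green dot partly hidden at (262,325) and yellow at (393,305). Next I'll triangulate the ring from all three cameras.

```bash
python3 - <<'E'
from h import *
s=read_state();w=capture("wrist");w["state"]=s;sc=capture("scene");t=capture("top")
def mid(c,roi=None):
    b,m=blobs(c,*RED,roi)
    if not b:return None
    ys,xs=np.nonzero(m);(cx,cy),_,_=e=cv2.minAreaRect(np.c_[xs,ys].astype(np.float32));print(b,e);return cx,cy
a=mid(w);b=mid(sc,(280,150,330,210));d=mid(t,(330,290,390,320))
for p,q in(((w,a),(sc,b)),((w,a),(t,d)),((sc,b),(t,d))):
    if p[1] and q[1]:print(cross(*p,*q))
print("yellow",plane(w,[393.3,304.8],.0135),"pivot",plane(w,[302,164],.06))
E
```

```text
[(array([322.4, 262.6]), [292, 252, 61, 25, 518])] ((396.6048583984375, 250.20941162109375), (66.73080444335938, 210.56243896484375), 70.75047302246094)
[(array([308.1, 177.4]), [299, 166, 19, 26, 158])] ((307.70001220703125, 177.90000915527344), (28.174455642700195, 13.86362075805664), 63.43495178222656)
[(array([359.4, 306.2]), [343, 300, 34, 13, 125])] ((359.5275573730469, 306.40826416015625), (34.769100189208984, 4.693349361419678), 16.699243545532227)
(array([ 0.50357495, -0.09481282,  0.09378883]), np.float64(0.06141610648615082))
(array([ 0.5037607 , -0.06833632,  0.1951527 ]), np.float64(0.061572642864198036))
(array([ 0.52143869, -0.05190473,  0.11237275]), np.float64(0.0009460364534237736))
yellow [ 0.47493705 -0.11734843  0.0135    ] pivot [ 0.66398642 -0.09507687  0.06      ]
```

step_arm(targets=[[[-1.8,0,3.3],0,0],[[-3.7,0,6.6],0,0],[[-5.5,0,10],0,0],[[-7.3,0,13.3],0,0],[[-9.1,0,16.6],0,0],[[-9.1,0,16.6],0,0]])

```text
time: 9.85
tcp_pos: [0.4721, -0.0305, 0.1071]
tool_rot: [2.761, -0.665, 0.912]
contact_force: [0.9, 0.7, -0.4]
grip_width: 0.004
finger_force: 0.0
```

```bash
python3 st.py; python3 - <<'E'
from h import *
s=read_state();w=capture("wrist");w["state"]=s;cv2.imwrite("pics/w2.png",w["pixels"][:,:,::-1])
M=R.from_rotvec(s["tool_rot"]).as_matrix()
print("ring rel in tool",M.T@(np.array([.522,-.052,.112])-s["tcp_pos"]))
E
```

```text
9.85 [ 0.03  -0.414  2.156 -0.401  0.866  2.251] [ 0.4721 -0.0305  0.1071] [ 0.88  0.66 -0.43]
[[ 0.715 -0.458  0.528]
 [-0.361 -0.889 -0.282]
 [ 0.598  0.011 -0.801]] tilt 36.7 az -0.49
ring rel in tool [ 0.04641712 -0.00366798  0.02843388]
```

View pics/w2.png

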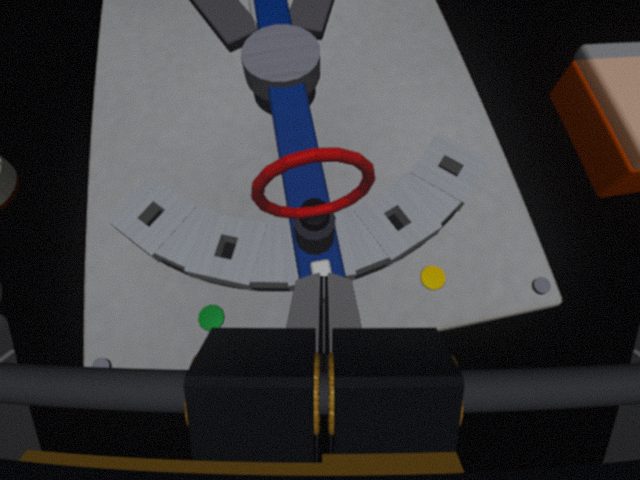

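The wrist view shows the ring ellipse centred near (313,183), opening clear, fingers in front at (325,280). I'll check the predicted ring position against it.

```bash
python3 st.py; python3 - <<'E'
from h import *
s=read_state();w=capture("wrist");M=R.from_rotvec(s["tool_rot"]).as_matrix();w["state"]=s
b,m=blobs(w,*RED,(200,100,420,260));ys,xs=np.nonzero(m)
cnt=max(cv2.findContours(m,cv2.RETR_EXTERNAL,cv2.CHAIN_APPROX_NONE)[0],key=len);e=cv2.fitEllipse(cnt);print(e)
u=np.array([.96,-.281,0]);C=np.array([.522,-.052,.112])
o,d=ray(w,e[0]);print("wrist ray on ring plane",o+d*((C-o)@u)/(d@u))
print("yellow",plane(w,[433,277],.0135),"green",plane(w,[211,318],.0135))
E
```

```text
9.9 [ 0.03  -0.416  2.153 -0.401  0.866  2.251] [ 0.4738 -0.0301  0.1103] [0.61 1.26 0.32]
[[ 0.712 -0.458  0.532]
 [-0.361 -0.889 -0.282]
 [ 0.602  0.009 -0.798]] tilt 37.0 az -0.49
((316.8964538574219, 195.79306030273438), (73.2393798828125, 122.31385803222656), 79.3780288696289)
wrist ray on ring plane [ 0.52219657 -0.05132843  0.11112558]
yellow [ 0.47629415 -0.11755006  0.0135    ] green [0.51969133 0.03000712 0.0135    ]
```

step_arm(targets=[[[1.1,-0.1,0.75],0,0],[[2.2,-0.15,1.5],0,0],[[3.2,-0.2,2.25],0,0],[[4.3,-0.3,3],0,0],[[4.3,-0.3,3],0,0]])

```text
time: 10.58
tcp_pos: [0.5221, -0.0509, 0.1129]
tool_rot: [2.76, -0.663, 0.923]
contact_force: [-0.6, -0.3, -1.1]
grip_width: 0.002
finger_force: 0.5
```

```bash
python3 st.py; python3 - <<'E'
from h import *
w=capture("wrist");cv2.imwrite("pics/w3.png",w["pixels"][:,:,::-1])
print(read_state()["tcp_pos"])
E
```

```text
10.575 [-0.036 -0.295  2.067 -0.371  0.807  2.188] [ 0.5221 -0.0509  0.1129] [-0.57 -0.26 -1.09]
[[ 0.712 -0.457  0.534]
 [-0.36  -0.89  -0.281]
 [ 0.603  0.008 -0.798]] tilt 37.1 az -0.48
[ 0.52203992 -0.05071573  0.11307   ]
```

View pics/w3.png

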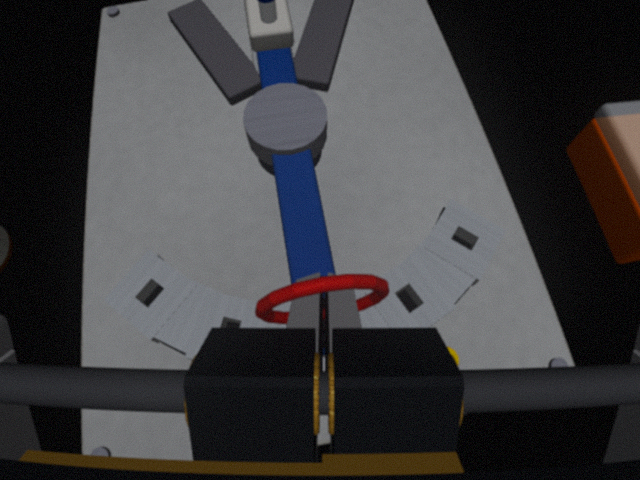

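The fingertips have passed through the ring: they show just beyond the top bar at (320,275). Now a gentle lift straight up.

step_arm(targets=[[[0.12,0,-0.16],0,0],[[0.24,0,-0.32],0,0],[[0.36,0,-0.48],0,0],[[0.48,0,-0.64],0,0],[[0.6,0,-0.8],0,0],[[0.72,0,-0.96],0,0],[[0.72,0,-0.96],0,0]])

```text
time: 11.5
tcp_pos: [0.5213, -0.0498, 0.1252]
tool_rot: [2.761, -0.663, 0.924]
contact_force: [-4.8, 0.7, -5.6]
grip_width: 0.005
finger_force: 3.6
```

```bash
python3 st.py; python3 - <<'E'
from h import *
sc=capture("scene");b,m=blobs(sc,*RED,(270,130,340,220));print(b)
s=read_state();print(s["contact_force"],s["finger_force"])
E
```

```text
11.5 [-0.034 -0.311  2.052 -0.36   0.836  2.174] [ 0.5213 -0.0498  0.1252] [-4.83  0.71 -5.6 ]
[[ 0.712 -0.456  0.534]
 [-0.36  -0.89  -0.28 ]
 [ 0.603  0.007 -0.798]] tilt 37.1 az -0.48
[(array([308.4, 175.5]), [298, 163, 21, 26, 147])]
[-5.1205273   1.01281211 -5.73640655] 3.6031076533254236
```

step_arm(targets=[[[0.12,0,-0.16],0,0],[[0.24,0,-0.32],0,0],[[0.36,0,-0.48],0,0],[[0.48,0,-0.6],0,0],[[0.48,0,-0.6],0,0]])

```text
time: 12.18
tcp_pos: [0.5213, -0.0498, 0.1325]
tool_rot: [2.762, -0.663, 0.923]
contact_force: [-6.5, 1.6, -5.7]
grip_width: 0.006
finger_force: 3.9
```

```bash
python3 st.py; python3 - <<'E'
from h import *
sc=capture("scene");b,m=blobs(sc,*RED,(270,130,340,220));print(b)
o,d=ray(sc,[308.1,177.4]);
for z in(.112,.122,.128):
    M=R.from_rotvec(sc["rvec"]).as_matrix();q=M@np.array([.522,-.0515,z])+sc["tvec"];u=q[:2]/q[2];u*=1+sc["k1"]*u@u;print(z,u*sc["fx"]+[sc["cx"],sc["cy"]])
E
```

```text
12.175 [-0.034 -0.318  2.041 -0.354  0.853  2.165] [ 0.5213 -0.0498  0.1325] [-6.45  1.64 -5.72]
[[ 0.712 -0.456  0.534]
 [-0.36  -0.89  -0.28 ]
 [ 0.602  0.007 -0.798]] tilt 37.0 az -0.48
[(array([308.3, 173.1]), [298, 161, 21, 26, 147])]
0.112 [307.96132125 178.28521942]
0.122 [307.86229484 175.00609177]
0.128 [307.80203657 173.00984436]
```

```bash
python3 - <<'E'
from h import *
s=read_state();M=R.from_rotvec(s["tool_rot"]).as_matrix()
u=lambda a:np.array([np.cos(a),np.sin(a),0])
for f in np.linspace(0,.4,9)[1:]: print(round(f,2),(100*M.T@(.15*(u(-.286)-u(-.286-f)))).round(2).tolist())
E
```

```text
0.05 [-0.09, -0.74, -0.08]
0.1 [-0.16, -1.49, -0.13]
0.15 [-0.19, -2.23, -0.16]
0.2 [-0.2, -2.98, -0.17]
0.25 [-0.17, -3.73, -0.16]
0.3 [-0.12, -4.48, -0.13]
0.35 [-0.03, -5.22, -0.07]
0.4 [0.08, -5.96, 0.01]
```

step_arm(targets=[[[-0.05,-0.37,-0.04],0,0],[[-0.09,-0.74,-0.08],0,0],[[-0.16,-1.49,-0.13],0,0],[[-0.19,-2.23,-0.16],0,0],[[-0.2,-2.98,-0.17],0,0],[[-0.17,-3.73,-0.16],0,0],[[-0.12,-4.48,-0.13],0,0],[[-0.03,-5.22,-0.07],0,0],[[0.03,-5.6,-0.03],0,0],[[0.08,-5.96,0.01],0,0],[[0.08,-5.96,0.01],0,0]])

```text
time: 13.6
tcp_pos: [0.5497, 0.0043, 0.1325]
tool_rot: [2.764, -0.663, 0.924]
contact_force: [-6.6, 4.7, -6.3]
grip_width: 0.005
finger_force: 4.7
```

```bash
python3 st.py; python3 - <<'E'
from h import *
sc=capture("scene");w=capture("wrist")
a=cv2.resize(sc["pixels"][130:270,210:400],(760,560),interpolation=cv2.INTER_CUBIC)
cv2.imwrite("pics/s4.png",a[:,:,::-1]);cv2.imwrite("pics/w4.png",w["pixels"][:,:,::-1])
print(blobs(sc,*GRN,(290,190,400,260))[0],blobs(sc,*RED,(270,130,380,240))[0])
E
```

```text
13.6 [ 0.113 -0.219  1.967 -0.449  0.885  2.351] [0.5497 0.0043 0.1325] [-6.56  4.67 -6.3 ]
[[ 0.712 -0.455  0.535]
 [-0.361 -0.89  -0.277]
 [ 0.602  0.005 -0.798]] tilt 37.0 az -0.48
[(array([341.5, 221.3]), [338, 219, 7, 6, 30])] [(array([323.7, 194.8]), [318, 179, 11, 30, 121])]
```

View pics/s4.png

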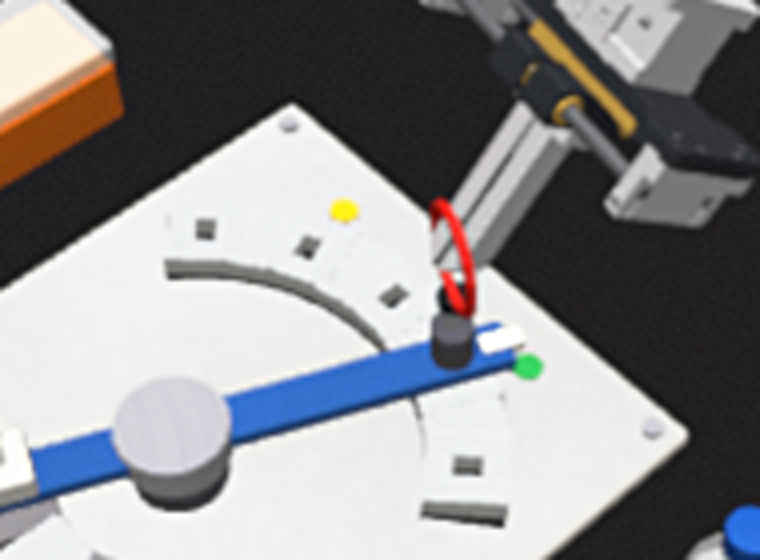

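Scene crop: the ring hangs on the fingers at (455,255), and the white nose at (500,340) points almost at the green dot (528,367). I'll quantify the arm angle.

```bash
python3 - <<'E'
from h import *
sc=capture("scene");s=read_state();w=capture("wrist");w["state"]=s
P=np.array([.667,-.094])
h=lambda q:np.arctan2(*(P-q[:2])[::-1])
g=plane(sc,[341.5,221.3],.0135);print("green",g,h(g))
b=blobs(sc,*RED,(270,130,380,240))[0][0][1];r=plane(sc,[b[0]+b[2]/2-.5,b[1]+b[3]/2-.5],.1265);print("ring",r,h(r),np.hypot(*(r[:2]-P)))
# black plunger body + blue arm edges near nose: blue mask direction in scene (arm top z=.05)
_,m=blobs(sc,*BLU,(245,195,345,250));ys,xs=np.nonzero(m);p=np.array([plane(sc,q,.05)[:2] for q in zip(xs,ys)])
k=np.hypot(*(p-P).T);p=p[(k>.04)&(k<.17)];vx,vy,x0,y0=cv2.fitLine(p.astype(np.float32),cv2.DIST_HUBER,0,1e-5,1e-5).ravel();print("arm line",np.arctan(vy/vx),x0,y0,len(p))
# white nose
im=cv2.cvtColor(sc["pixels"],cv2.COLOR_RGB2HSV)[208:222,325:345];print(sc["pixels"][208:222,325:345].min(2))
E
```

```text
green [0.517617   0.02900203 0.0135    ] -0.6888475244701406
ring [0.55113665 0.00095567 0.1265    ] -0.6865478159454496 0.14980285459366238
arm line -0.74076176 0.5975031 -0.029351696 596
[[ 32  11  35 130 221 239 238 234 236 236 236 236 236 236 235 235 236 237
  240 243]
 [ 77  57  81 189 241 240 236 235 236 236 238 236 236 235 235 235 235 235
  235 239]
 [ 96  89 104 192 239 235 213 188 172 172 222 235 235 237 235 233 234 233
  234 235]
 [101 102 103 144 170 149 112  80  60  86 174 227 240 248 244 235 232 234
  234 234]
 [102 104  99  94  74  64  77 107 146 224 247 248 250 253 251 242 234 234
  234 234]
 [106 106  92  67 111 190 248 250 249 253 253 253 253 253 254 248 235 234
  234 233]
 [106  97  71  70 191 255 255 255 254 254 253 254 254 255 255 254 245 236
  235 234]
 [ 82  66  51  56 163 253 255 255 254 255 255 255 255 254 242 222 227 235
  235 234]
 [ 55  49  45  41  97 238 255 255 255 253 248 238 219 193 165 154 210 236
  235 234]
 [ 51  45  48  44  65 180 244 244 228 203 175 126  88 131 162 196 230 236
  235 235]
 [ 50  50  47  49  48  89 149 141  94  72  59  51  50 125 167 171 168 169
  185 229]
 [ 50  48  49  52  49  49  57  55  45  44  45  46  49  82 105  87  66  61
   91 154]
 [ 46  49  55  56  53  52  51  52  49  50  42  38  35  40  50  54  52  51
   49  76]
 [ 52  51  52  55  55  52  48  40  33  28  25  32  28  31  47  56  59  58
   51  54]]
```

Ring angle (−0.687) matches the green dot's (−0.689), so I'll lower straight down.

step_arm(targets=[[[-0.18,0,0.24],0,0],[[-0.36,0,0.48],0,0],[[-0.54,0,0.72],0,0],[[-0.72,0,0.96],0,0],[[-0.9,0,1.2],0,0],[[-1.05,0,1.4],0,0],[[-1.15,0,1.53],0,0],[[-1.15,0,1.53],0,0]])

```text
time: 14.8
tcp_pos: [0.5513, 0.004, 0.1161]
tool_rot: [2.762, -0.663, 0.932]
contact_force: [-7.4, 4.1, -2.2]
grip_width: 0.009
finger_force: 4.2
```

```bash
python3 st.py; python3 - <<'E'
from h import *
sc=capture("scene");P=np.array([.667,-.094])
b=blobs(sc,*RED,(270,130,380,240))[0];print(b);b=b[0][1];c=[b[0]+b[2]/2-.5,b[1]+b[3]/2-.5]
for z in(.112,.122):
    r=plane(sc,c,z);print(z,r,np.arctan2(*(P-r[:2])[::-1]),np.hypot(*(r[:2]-P)))
a=cv2.resize(sc["pixels"][130:270,210:400],(760,560),interpolation=cv2.INTER_CUBIC)
cv2.imwrite("pics/s5.png",a[:,:,::-1])
E
```

```text
14.8 [ 0.112 -0.2    1.989 -0.467  0.844  2.376] [0.5513 0.004  0.1161] [-7.35  4.07 -2.2 ]
[[ 0.709 -0.455  0.539]
 [-0.36  -0.891 -0.278]
 [ 0.606  0.003 -0.795]] tilt 37.3 az -0.48
[(array([323.5, 199.2]), [318, 184, 10, 29, 113])]
0.112 [ 5.51225996e-01 -6.11689068e-06  1.12000000e-01] -0.6819392592944219 0.14912568542026924
0.122 [0.55817159 0.00398382 0.122     ] -0.7330092388897396 0.14643924672609357
```

View pics/s5.png

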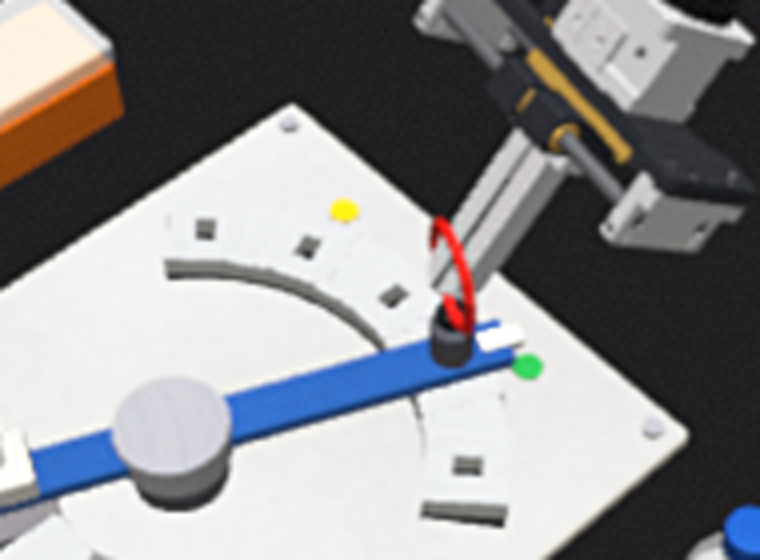

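step_arm(targets=[[[-0.25,0,0],0,0],[[-0.5,-0.05,-0.15],0,0],[[-0.5,-0.05,-0.15],0,0]])

```text
time: 15.22
tcp_pos: [0.5482, 0.0055, 0.1156]
tool_rot: [2.759, -0.661, 0.936]
contact_force: [-0.5, -0.2, 0.1]
grip_width: 0.001
finger_force: 0.0
```

```bash
python3 st.py; python3 - <<'E'
from h import *
sc=capture("scene");P=np.array([.667,-.094])
b=blobs(sc,*RED,(270,130,380,240))[0];print(b);b=b[0][1];c=[b[0]+b[2]/2-.5,b[1]+b[3]/2-.5]
r=plane(sc,c,.112);print(r,np.arctan2(*(P-r[:2])[::-1]),np.hypot(*(r[:2]-P)))
E
```

```text
15.225 [ 0.119 -0.207  1.997 -0.475  0.844  2.387] [0.5482 0.0055 0.1156] [-0.45 -0.17  0.06]
[[ 0.707 -0.455  0.541]
 [-0.358 -0.891 -0.28 ]
 [ 0.609  0.004 -0.793]] tilt 37.5 az -0.48
[(array([323.4, 199.1]), [318, 184, 10, 29, 113])]
[ 5.51225996e-01 -6.11689068e-06  1.12000000e-01] -0.6819392592944219 0.14912568542026924
```

step_arm(targets=[[[-0.9,-0.1,-0.6],0,0],[[-1.9,-0.3,-1.4],0,0],[[-2.8,-0.4,-2],0,0],[[-3.8,-0.5,-2.8],0,0],[[-4.7,-0.7,-3.4],0,0],[[-5.6,-0.8,-4.1],0,0],[[-5.6,-0.8,-4.1],0,0]])

```text
time: 16.15
tcp_pos: [0.4874, 0.0444, 0.1114]
tool_rot: [2.761, -0.661, 0.927]
contact_force: [-0.4, -0.1, 0.0]
grip_width: 0.006
finger_force: 0.0
```

```bash
python3 st.py; python3 - <<'E'
from h import *
s=read_state();w=capture("wrist");sc=capture("scene");w["state"]=s;P=np.array([.667,-.094])
b=blobs(sc,*RED,(270,130,380,240))[0];print(b);b=b[0][1];c=[b[0]+b[2]/2-.5,b[1]+b[3]/2-.5]
r=plane(sc,c,.112);print(r,np.arctan2(*(P-r[:2])[::-1]),np.hypot(*(r[:2]-P)))
b,m=blobs(w,*RED);cnt=max(cv2.findContours(m,cv2.RETR_EXTERNAL,cv2.CHAIN_APPROX_NONE)[0],key=len);e=cv2.fitEllipse(cnt);print(e,cross(w,e[0],sc,c))
cv2.imwrite("pics/w6.png",w["pixels"][:,:,::-1])
E
```

```text
16.15 [ 0.259 -0.315  2.085 -0.532  0.933  2.526] [0.4874 0.0444 0.1114] [-0.36 -0.08  0.05]
[[ 0.711 -0.455  0.537]
 [-0.359 -0.891 -0.28 ]
 [ 0.605  0.006 -0.796]] tilt 37.2 az -0.48
[(array([322.8, 198.5]), [318, 184, 10, 29, 129])]
[ 5.51225996e-01 -6.11689068e-06  1.12000000e-01] -0.6819392592944219 0.14912568542026924
((342.4071960449219, 149.5625457763672), (69.49504089355469, 113.44375610351562), 104.2003173828125) (array([0.55274528, 0.00072046, 0.1142379 ]), np.float64(0.0003090674071367806))
```

View pics/w6.png

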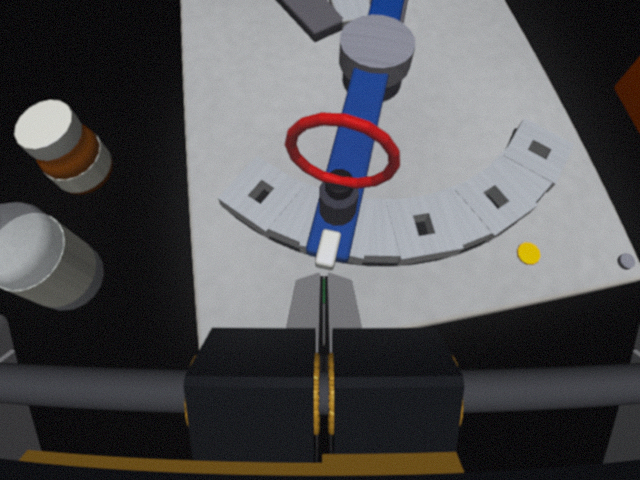

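The ring stands clear ahead at (342,150), with the fingers out at (325,290). I'll verify pin depth numerically, comparing ring height with its pin-down value at the start.

```bash
python3 - <<'E'
from h import *
i0={n:cv2.imread(f"pics/{n}0.png")[:,:,::-1].copy() for n in("scene","top")}
for n in("w2","w6"): i0[n]=cv2.imread(f"pics/{n}.png")[:,:,::-1].copy()
def ell(c,roi):
    m=blobs(c,*RED,roi)[1];cnt=np.vstack(cv2.findContours(m,cv2.RETR_EXTERNAL,cv2.CHAIN_APPROX_NONE)[0]);return np.array(cv2.boundingRect(cnt)),cv2.minAreaRect(cnt)[0]
sc=capture("scene");t=capture("top")
a0,b0=dict(sc,pixels=i0["scene"]),dict(t,pixels=i0["top"])
S=(270,130,380,240);T=(300,270,400,330)
for x,y in((a0,b0),(sc,t)):
    (p,pm),(q,qm)=ell(x,S),ell(y,T);print(p,pm,q,qm,cross(x,p[:2]+p[2:]/2-.5,y,q[:2]+q[2:]/2-.5),cross(x,pm,y,qm))
    # top and bottom extremes of ring in scene view
# wrist: ring ellipse & dark head profile along column through head
for n,x in(("w2",315),("w6",339)):
    print(n,i0[n][175:250,x].astype(int).sum(1).tolist())
E
```

```text
[299 166  19  26] (307.70001220703125, 177.90000915527344) [343 300  34  13] (359.5550537109375, 306.3164978027344) (array([ 0.52179688, -0.05154624,  0.11111174]), np.float64(1.0608421209324712e-05)) (array([ 0.52156121, -0.05189129,  0.11250351]), np.float64(0.0008357161358674747))
[318 184  10  29] (322.7115173339844, 198.05770874023438) [313 276  28  24] (326.458984375, 287.5491943359375) (array([0.55099975, 0.0006663 , 0.11217174]), np.float64(0.0013915226318946487)) (array([0.55083992, 0.00087105, 0.11195156]), np.float64(0.0010680806244099384))
w2 [193, 186, 193, 184, 178, 180, 175, 173, 169, 188, 189, 169, 192, 182, 186, 181, 180, 180, 183, 168, 197, 173, 151, 134, 81, 65, 76, 43, 69, 77, 86, 159, 188, 186, 185, 215, 194, 154, 192, 151, 110, 91, 72, 94, 86, 99, 94, 106, 113, 94, 63, 71, 46, 41, 58, 92, 106, 142, 154, 150, 157, 143, 146, 131, 139, 119, 69, 102, 87, 87, 72, 89, 55, 99, 87]
w6 [158, 222, 257, 269, 278, 278, 254, 243, 211, 170, 142, 104, 130, 114, 109, 132, 141, 124, 101, 109, 105, 90, 86, 84, 110, 174, 200, 221, 209, 200, 210, 185, 204, 185, 146, 124, 123, 123, 147, 128, 132, 120, 125, 139, 139, 134, 115, 128, 135, 157, 202, 244, 253, 272, 263, 270, 311, 415, 500, 533, 527, 528, 493, 468, 422, 393, 380, 346, 319, 291, 274, 241, 258, 249, 245]
```

step_arm(targets=[[[1.2,0,-1.6],0,0],[[2.4,0,-3.2],0,0],[[3.6,0,-4.8],0,0],[[4.8,0,-6.4],0,0],[[4.8,0,-6.4],0,0],[[4.8,0,-6.4],0,0]])

```text
time: 17.1
tcp_pos: [0.4873, 0.0442, 0.1903]
tool_rot: [2.76, -0.663, 0.924]
contact_force: [1.0, -0.6, -1.6]
grip_width: 0.005
finger_force: 0.0
```

```bash
python3 st.py; python3 - <<'E'
from cell import *
print(hand_in())
E
```

```text
17.1 [ 0.259 -0.381  1.967 -0.477  1.096  2.422] [0.4873 0.0442 0.1903] [ 0.98 -0.6  -1.57]
[[ 0.711 -0.456  0.535]
 [-0.36  -0.89  -0.281]
 [ 0.604  0.007 -0.797]] tilt 37.1 az -0.48
the job is handed in; nothing more can be done
None
```

I handed the job in at 17 s of the 45 allowed; no verdict came back. I hooked the ring with the closed, tilted fingertips and swung the arm one hole; by camera the pin is fully down at the green dot, and the gripper is clear.

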